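# Close up the luthier's sorting case

## Task

Close up the grey sorting case on the bench: set the loose open tray on the matching base tray that is screwed down, its two cut corners over the base's two cut corners so that its skirt drops fully home all round, and then set the matching cut-corner lid on that tray the same way. Carry the tray level so that the wooden blank in it stays inside, lower both parts gently rather than dropping them, and leave everything else on the bench where it is (the square-cornered lid belongs to another case).

Things in the scene. Friction and masses are not known exactly. Their poses are not given: they have to be found in the camera images.
- base: Base tray of the grey plastic sorting case, on a plywood foot 132 x 72 x 12 mm screwed to the bench; cannot move. Outline 120 (x) by 60 mm (y); the two corners at its +x end are cut off at 45 degrees (20 mm along each side), the two at -x are square; walls upright. Origin: centre of its underside, on the bench. z up.
- base_deck (a point): Centre of the base tray at the height of its deck (52 mm above the bench), the flat shoulder on which the tray's skirt rests; axes as base. Inside the shoulder, 5.5 mm in from the outline, an open rim of the same cut-corner shape stands 8 mm above the deck; its upper 5 mm slope inwards 3 mm as a lead-in.
- tray_mid (a point): Loose open grey tray, 0.1-0.25 kg, outline as the base (cut corners at +x). Skirt 10 mm deep, 4 mm thick, passes over the rim below with 1.5 mm play if cut corners match. Upright walls 40 mm high up to its deck, then an 8 mm rim like the base's. Point: outline centre, 20 mm above skirt edge, 20 mm below deck. Grip across the 60 mm width. Fully home: 20 mm above base_deck. Starts on the bench.
- lid_mid (a point): Loose grey lid, 0.08-0.17 kg, same outline and skirt as the tray (cut corners at +x). Skirt and flat top 18 mm high; on top a central grip bar 70 (x) x 20 (y) x 30 mm high, 48 mm overall. Point: on the centre line 24 mm above the skirt edge, 6 mm above the flat top, 24 mm below the bar's top. Fully home: 44 mm above tray_mid. Starts on the bench, skirt down.
- blank: Dark wooden bridge blank 60 x 24 x 9 mm lying in the larger compartment of the loose tray; origin at the centre of its underside. It stays in the tray.
- oddlid_mid (a point): Bystander: lid of another case, grey plastic, 140 mm (x) by 70 mm (y), all four corners square, grip bar 70 x 20 x 30 mm, 48 mm overall. The point is at its centre, 24 mm above its lower edge.
- gluejar: Bystander: closed glue jar, 58 mm across, 62 mm high; origin at the centre of its underside.
- cork: Bystander: cork sanding block 90 x 50 x 28 mm; origin at the centre of its underside.
- driver: Bystander: screwdriver 170 mm long lying on the bench; origin under its middle.
- tin: Bystander: varnish tin, 68 mm across, 70 mm high; origin at the centre of its underside.
- glass: Bystander: drinking glass, 66 mm across, 75 mm high; origin at the centre of its underside.
- mallet: Bystander: wooden mallet 240 mm long lying on the bench; origin under its middle.
There are look-alikes about, which are no part of the job. Leave any orange or turquoise look-alike of the part that bears tray_mid alone.

How it is judged:
On the way, in this order (a step that is already met when the one before it is completed fails the run):
1. the open tray sits fully home on the base, cut corners over cut corners (horizontal distance between tray_mid and base_deck below 0.004 m and z of tray_mid in the frame of base_deck between 0.017 and 0.023 m and angle between the x axis of tray_mid and the x axis of base_deck, either way round below 0.06 rad and angle between tray_mid's own z axis and vertical below 0.05 rad), for 0.2 s.
2. the lid sits fully home on the tray, cut corners over cut corners (all of step 1 and horizontal distance between lid_mid and tray_mid below 0.004 m and z of lid_mid in the frame of tray_mid between 0.041 and 0.047 m and angle between the x axis of lid_mid and the x axis of tray_mid, either way round below 0.06 rad and angle between lid_mid's own z axis and vertical below 0.05 rad), for 0.2 s.
At the end, for the whole second after the job is handed in: The tray's centre is within 4 mm of the base's, its height within 3 mm of fully home, turned within 0.06 rad and level within 0.05 rad; the lid likewise on the tray; both released and at rest; the wooden blank lies inside the tray (all of step 2 and linear speed of each of tray, lid below 0.02 m/s and contact force between the fingers and tray below 0.1 N and contact force between the fingers and lid below 0.1 N and horizontal distance between blank and tray_mid below 0.05 m and z of blank in the frame of tray_mid between -0.015 and 0.01 m); the robot touches nothing.
It fails at once if another thing on the bench is moved more than 40 mm (distance of any of oddlid_mid, gluejar, cork, driver, tin, glass, mallet from where it was at the start of the episode above 0.04 m).
It fails at once if the tray is tipped more than 0.4 rad (angle between tray_mid's own z axis and vertical above 0.4 rad).
It fails at once if the tray or the lid falls free (faster than 0.7 m/s out of the fingers, a drop of some 25 mm) ((linear speed of tray above 0.7 m/s and contact force between the fingers and tray below 0.05 N) or (linear speed of lid above 0.7 m/s and contact force between the fingers and lid below 0.05 N)).
It also fails if it takes over 64 s, if anything falls off the work surface, if the arm or the gripper's body presses on something with over 40 N, if the wrist force passes 120 N, or if a joint passes its speed limit or range.

## Robot

A 6-joint arm with a two-finger parallel gripper is mounted at the origin on the work surface. World frame = base frame: x ahead of the robot, y to its left, z up, the work surface at z = 0. Lengths are in m, angles in rad, forces in N, time in s.
With the tool pointing down it reaches from about 0.275 to 1 m from the base axis. Payload 8.4 kg.
Tool frame: the origin (TCP) lies on the centre line of the jaws, within the pads' length; the fingertips stand 25 mm ahead of it and the grasp point (between the pads) lies 6 mm ahead of it; z points along the fingers, x is the direction in which the jaws open and shut, and the axes are right-handed (so a half turn about z gives the same grasp; the last joint's range is limited). The gripper opens to 85 mm and grips with 20 to 120 N. Pads are 22 mm wide; open, the fingers measure 114 mm over their backs; the gripper's body (76 mm by 85 mm) begins 54 mm behind the grasp point. The pads swing forward as they close: fully open they stand 13 mm farther back than shut.
Start: joints at [1.156, 0.353, 1.633, -0, 1.155, -0.002], TCP at [0.251, 0.573, 0.256] pointing down, gripper open.
Joint ranges: [-2.63, 2.63], [-0.92, 2.1], [0.06, 2.66], [-1.3, 4.44], [0, 2.69], [-3.02, 3.02]. Speed limits (rad/s): [2.22, 2.22, 2.79, 3.14, 3.14, 3.14].

## Interface

Orientations are given as a unit quaternion [x, y, z, w].
In Python, from station import manip gives the robot as it stands. Calls block until the motion is done:
- manip.move_pose(position, orientation): joint-space move of the TCP to a pose.
- manip.servo_line(position, feed=0.15, frame=None): straight line of the TCP; frame=None keeps the orientation; feed is the mean speed in m/s.
- manip.move_j(angles): joint-space move.
- manip.command_gripper(opening): finger opening in m; the grip force is fixed at half the most; returns when the fingers have stopped.
- manip.pause(seconds).
- manip.inverse_kinematics(position, orientation): joint angles nearest the present ones, or None.
- manip.read_state(): the state.
- manip.get_image(name): name is "side" or "top"; returns the picture (420x560x3 uint8, red, green, blue); there is no depth.
- manip.camera_params(name): a dict with "mtx" (3x3 intrinsics, pixels), "D" ([k1, k2, p1, p2, k3] as OpenCV has them; the pictures are not rectified), "camera_from_world" (4x4, takes a point from world to camera coordinates). Camera axes: x right, y up, looking along -z (the intrinsics and any distortion apply to the point x, -y, -z); pixel columns grow to the right and rows downward; lengths in m; the calibration is good to about 2 mm. A picture is of the moment at which its call begins. camera_params takes no time and is no camera call.
A pose or a line that the arm cannot do raises manip.Unreachable and nothing moves.
- manip.sign_off(): hands the job in, once; it reports no verdict.
Trained networks look in the newest picture that a camera, given by its name, has taken for a name from the list of things; names that differ only in an ending like _2 or _b are one class to them, and where a whole thing is asked for, a point or a joint stands for the part that bears it (a point fixed in the world has none). Each returns a list of dicts, best first, with "confidence" (0 to 1); they miss things now and then, are a little off and sometimes report something else, mostly with a low value. They report only what shows in the picture. A call takes as long as a camera call. They do not tell look-alikes from the thing itself.
- manip.spot_in(target, camera): "centre" ([column, row] in pixels, amid what is visible of it).
- manip.silhouettes(target, camera): "region" (420x560 bool, what is visible of it) and "centre" ([column, row] in pixels, amid what is visible of it).
The state is a dict: "time_s": time; "qpos": joint angles; "qvel": joint speeds; "effort": joint torques, N m; "position": TCP position; "tool_rot": TCP orientation; "wrist_force": force on the tool from outside, world axes, zero at the start; "ft_torque": the same for the moment, N m; "finger_gap": finger opening in m.
Only numpy, scipy, OpenCV 4.12 (cv2) and the standard library are available. Lean on these libraries where they do the work, as an engineer would, in place of code of your own. Each camera call takes 0.05 s, during which the arm holds its last target.

## Working session

There is one attempt and no reset: what is moved stays moved. The work goes in short steps, each a Python script; the robot and the scene stay as the last script left them, time stands still between calls to the robot, and variables do not carry over. Pictures are saved under pics/ and viewed, and the job is handed in when it is done.

```bash
mkdir -p pics; ls; python3 - <<'E'
from station import manip
import cv2
s=manip.read_state(); print(s["time_s"],s["position"],s["tool_rot"],s["finger_gap"])
for c in("side","top"):
    im=manip.get_image(c); cv2.imwrite(f"pics/{c}0.png",im[:,:,::-1])
    p=manip.camera_params(c); print(c,p)
    for t in["base","tray_mid","lid_mid","blank","oddlid_mid"]:
        print(t,[(round(d["confidence"],2),[round(float(v)) for v in d["centre"]]) for d in manip.spot_in(t,c)])
E
```

```text
pics
0.0 [0.25054642 0.57208602 0.2555491 ] [ 8.37001722e-01  5.47199785e-01 -5.98056948e-04  3.93100259e-04] 0.08550213681458109
side {'mtx': array([[382.835824  ,   0.        , 281.73810499],
       [  0.        , 382.835824  , 203.80244293],
       [  0.        ,   0.        ,   1.        ]]), 'D': array([-0.05962999,  0.        ,  0.        ,  0.        ,  0.        ]), 'camera_from_world': array([[ 0.90863838, -0.4175072 , -0.0080016 , -0.49940524],
       [ 0.31755989,  0.67842204,  0.66249472, -0.19017815],
       [-0.27116785, -0.60450912,  0.74902385, -0.88753304],
       [ 0.        ,  0.        ,  0.        ,  1.        ]])}
base [(0.93, [311, 233]), (0.25, [397, 295])]
tray_mid [(0.9, [222, 364]), (0.88, [272, 412]), (0.81, [306, 345])]
lid_mid [(0.97, [210, 137])]
blank [(0.59, [303, 349])]
oddlid_mid [(0.72, [273, 178])]
top {'mtx': array([[411.87422211,   0.        , 282.82899904],
       [  0.        , 411.87422211, 205.96992573],
       [  0.        ,   0.        ,   1.        ]]), 'D': array([-0.02686204,  0.        ,  0.        ,  0.        ,  0.        ]), 'camera_from_world': array([[-0.01010527, -0.99990326,  0.00955779, -0.06640459],
       [ 0.98575149, -0.00835638,  0.16800048, -0.52894796],
       [-0.16790436,  0.0111193 ,  0.98574058, -1.13177324],
       [ 0.        ,  0.        ,  0.        ,  1.        ]])}
base [(0.75, [303, 192])]
tray_mid [(0.94, [378, 297]), (0.82, [380, 236]), (0.63, [435, 279])]
lid_mid [(0.73, [129, 230])]
blank [(0.64, [391, 240]), (0.42, [265, 241])]
oddlid_mid [(0.87, [217, 190])]
```

View pics/top0.png

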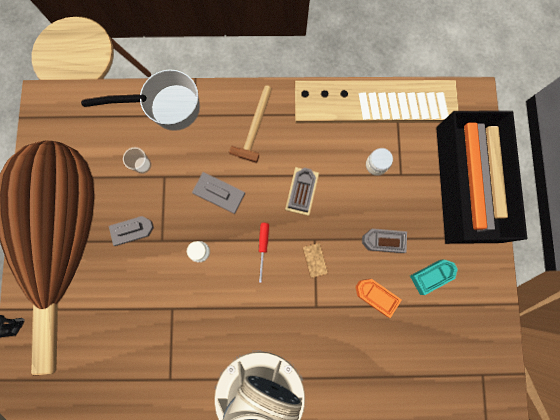

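View pics/side0.png

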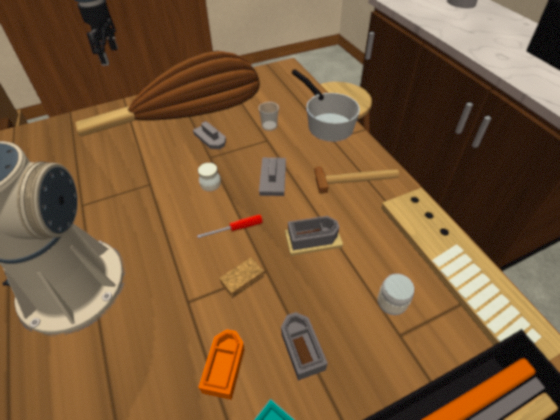

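```bash
cat > h.py <<'E'
from station import manip
import numpy as np, cv2
from scipy.optimize import minimize
from scipy.spatial.transform import Rotation as R
CP={c:manip.camera_params(c) for c in("side","top")}
def proj(P,c):
    p=CP[c]; Q=np.asarray(P)@p["camera_from_world"][:3,:3].T+p["camera_from_world"][:3,3]
    Q=Q*[1,-1,-1]
    return cv2.projectPoints(Q.reshape(-1,1,3).astype(float),np.zeros(3),np.zeros(3),p["mtx"],p["D"])[0].reshape(-1,2)
def ray(px,c,z):
    p=CP[c]; u=cv2.undistortPoints(np.array([[px]],float),p["mtx"],p["D"])[0,0]
    d=np.array([u[0],-u[1],-1]); T=p["camera_from_world"]; Rm=T[:3,:3]
    o=-Rm.T@T[:3,3]; d=Rm.T@d; return o+d*(z-o[2])/d[2]
def outl(i=0,L=.06,W=.03,cut=.02):
    L-=i;W-=i;c=cut-i*0.586 if cut else 0
    return np.array([[-L,-W],[L-c,-W],[L,-W+c],[L,W-c],[L-c,W],[-L,W]]) if c else np.array([[-L,-W],[L,-W],[L,W],[-L,W]])
def lay(o,z): return np.c_[o,np.full(len(o),z)]
RIM=lambda d:[(outl(),d),(outl(.0055),d+.003),(outl(.0085),d+.008)]
bar=outl(0,.035,.01,0)
# each model: list of convex solids (point sets), z from skirt edge/bench
MODEL={
 "tray_mid":[np.vstack([lay(outl(),0),lay(outl(),.04)]),np.vstack([lay(outl(.0055),.04),lay(outl(.0055),.043),lay(outl(.0085),.048)])],
 "lid_mid":[np.vstack([lay(outl(),0),lay(outl(),.018)]),np.vstack([lay(bar,.018),lay(bar,.048)])],
 "base":[np.vstack([lay(outl(),.012),lay(outl(),.052)]),np.vstack([lay(outl(.0055),.052),lay(outl(.0055),.055),lay(outl(.0085),.060)])],
 "foot":[np.vstack([lay(outl(0,.066,.036,0),0),lay(outl(0,.066,.036,0),.012)])],
}
MODEL["basefoot"]=MODEL["base"]+MODEL["foot"]
def place(P,x,y,a,z0=0):
    c,s=np.cos(a),np.sin(a); return np.c_[P[:,0]*c-P[:,1]*s+x,P[:,0]*s+P[:,1]*c+y,P[:,2]+z0]
K=8
def rast(model,x,y,a,c,box,z0=0):
    x0,y0,x1,y1=box; m=np.zeros(((y1-y0)*K,(x1-x0)*K),np.uint8)
    for P in MODEL[model]:
        q=(proj(place(P,x,y,a,z0),c)+.5-[x0,y0])*K-.5
        cv2.fillConvexPoly(m,np.round(cv2.convexHull(q.astype(np.float32))*16).astype(np.int32),1,shift=4)
    return cv2.resize(m.astype(np.float32),None,fx=1/K,fy=1/K,interpolation=cv2.INTER_AREA)
def fit(model,regs,x,y,a,z0=0):
    """regs {cam:bool mask}"""
    bx={}
    for c,r in regs.items():
        yy,xx=np.where(r); bx[c]=(max(xx.min()-12,0),max(yy.min()-12,0),min(xx.max()+13,560),min(yy.max()+13,420))
    def cost(v,sep=False):
        out=[]
        for c,r in regs.items():
            b=bx[c]; m=rast(model,v[0]*.01,v[1]*.01,v[2]*.1,c,b,z0); t=r[b[1]:b[3],b[0]:b[2]].astype(float)
            out.append(np.abs(m-t).sum()/t.sum())
        return out if sep else sum(out)
    best=None
    for a0 in (a,a+np.pi):
        for d in(-.15,0,.15):
            v0=np.array([x*100,y*100,(a0+d)*10])
            s=minimize(cost,v0,method="Nelder-Mead",options=dict(initial_simplex=v0+np.array([[0,0,0],[.8,0,0],[0,.8,0],[0,0,1.5]]),xatol=.003,fatol=1e-4))
            if best is None or s.fun<best.fun: best=s
    v=best.x
    return v[0]*.01,v[1]*.01,(v[2]*.1+np.pi)%(2*np.pi)-np.pi,cost(v,True)
def near(dets,px,rad=25):
    d=[k for k in dets if np.hypot(*(np.array(k["centre"])-px))<rad]
    return d[0] if d else None
E
python3 - <<'E'
from h import *
a=cv2.imread("pics/top0.png");b=cv2.imread("pics/side0.png")
cr=lambda im,x,y,w=33:cv2.resize(im[y-w:y+w,x-w:x+w],(260,260),interpolation=cv2.INTER_CUBIC)
cv2.imwrite("pics/crop0.png",np.vstack([np.hstack([cr(a,385,241),cr(a,303,192),cr(a,130,230)]),np.hstack([cr(b,303,346),cr(b,313,234),cr(b,210,137)])]))
px={"tray_mid":dict(top=(385,241),side=(303,346)),"base":dict(top=(303,192),side=(313,234)),"lid_mid":dict(top=(130,230),side=(210,137))}
import pickle;out={}
for t,pp in px.items():
    regs={}
    for c in pp:
        manip.get_image(c); d=near(manip.silhouettes(t,c),pp[c])
        if d is None: print(t,c,"none"); continue
        regs[c]=d["region"]; print(t,c,d["confidence"],d["region"].sum())
    out[t]=regs
pickle.dump(out,open("regs.pkl","wb"))
h={"tray_mid":.03,"base":.045,"lid_mid":.02}; a0={"tray_mid":1.57,"base":0,"lid_mid":-1.4}
for t,r in out.items():
    g=ray(px[t]["top"],"top",h[t])
    for m in ([t] if t!="base" else ["base","basefoot"]):
        print(m,g,fit(m,r,g[0],g[1],a0[t]),*[fit(m,{c:r[c]},g[0],g[1],a0[t])for c in r])
E
```

```text
tray_mid top 0.93 847
tray_mid side 0.89 1604
base top 0.85 1029
base side 0.57 1754
lid_mid top 0.66 850
lid_mid side 0.56 517
tray_mid [ 0.42658718 -0.36319204  0.03      ] (np.float64(0.4288823486277611), np.float64(-0.35912719655154973), np.float64(1.4687820849831494), [np.float64(0.2635404368358914), np.float64(0.2789023534912718)]) (np.float64(0.429323208576693), np.float64(-0.3608642504460765), np.float64(1.4465094015742626), [np.float64(0.25162337662337664)]) (np.float64(0.42837042287591914), np.float64(-0.3584530827335371), np.float64(1.4907725212349696), [np.float64(0.27069046134663344)])
base [ 0.56857887 -0.12973896  0.045     ] (np.float64(0.5765667119197729), np.float64(-0.12824320364053343), np.float64(-0.27786670295118077), [np.float64(0.15597667638483964), np.float64(0.2018511259977195)]) (np.float64(0.5761288480119485), np.float64(-0.1280314582766799), np.float64(-0.2776161210252992), [np.float64(0.1552629980563654)]) (np.float64(0.5690995180082582), np.float64(-0.13463025516345017), np.float64(2.8815972908438), [np.float64(0.1804981470923603)])
basefoot [ 0.5685788
[... 242 characters left out ...]
.1274431066422577), np.float64(-0.2537556474484597), [np.float64(0.07458697764820214)]) (np.float64(0.5791264114012625), np.float64(-0.12424757540204065), np.float64(-0.25632469471830666), [np.float64(0.02596743158494869)])
lid_mid [0.46585605 0.37093313 0.02      ] (np.float64(0.4689660087144115), np.float64(0.3707068564971355), np.float64(-1.3058524795925295), [np.float64(0.05902573529411765), np.float64(0.1009127176015474)]) (np.float64(0.4693555609581769), np.float64(0.37059841608809224), np.float64(-1.2911448940932146), [np.float64(0.05639705882352941)]) (np.float64(0.46828330427924714), np.float64(0.37180292569473095), np.float64(-1.3205840859075317), [np.float64(0.09426378143133463)])
```

View pics/crop0.png

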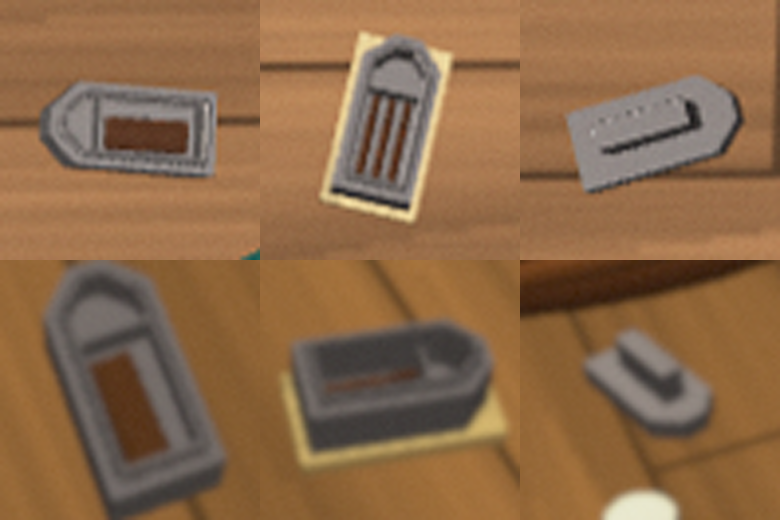

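Tray candidates in the top view are grey (385,241), orange (378,297) and turquoise (434,277). The crop shows the grey one holds the blank and has its cut corners at the left, so I'll take that one. For the lid, the cut-corner one is at (130,230) and the square one at (218,192), so I'll take the first. The tray mask leaves out the blank, so I'll fill the holes and refit.

```bash
cat >> h.py <<'E'
def fill(r):
    n,l,st,_=cv2.connectedComponentsWithStats(r.astype(np.uint8)); r=l==1+np.argmax(st[1:,4])
    cs,_=cv2.findContours(r.astype(np.uint8),cv2.RETR_EXTERNAL,cv2.CHAIN_APPROX_NONE); m=np.zeros(r.shape,np.uint8)
    cv2.drawContours(m,cs,-1,1,-1); return m>0
def draw(im,c,model,x,y,a,z0=0,k=5,w=45,ctr=None):
    if ctr is None: ctr=proj([[x,y,z0+.03]],c)[0]
    ox,oy=np.clip(np.round(ctr).astype(int)-w,0,[560-2*w,420-2*w])
    v=cv2.resize(im[oy:oy+2*w,ox:ox+2*w],None,fx=k,fy=k,interpolation=cv2.INTER_CUBIC)
    for P in MODEL[model]:
        for z in np.unique(P[:,2]):
            q=proj(place(P[P[:,2]==z],x,y,a,z0),c); q=(q+.5-[ox,oy])*k-.5
            cv2.polylines(v,[np.round(q*16).astype(np.int32)],True,(0,255,0),1,cv2.LINE_AA,4)
    return v
E
python3 - <<'E'
from h import *
import pickle
o=pickle.load(open("regs.pkl","rb"))
st={"tray_mid":(.4285,-.359,1.47),"base":(.5795,-.126,-.255),"lid_mid":(.469,.3707,-1.306)}
ims={c:cv2.imread(f"pics/{c}0.png") for c in CP}
rows={c:[] for c in CP}
for t,r in o.items():
    r={c:fill(v) for c,v in r.items()}; m="basefoot" if t=="base" else t
    f=lambda v:np.round([*v[:3],*v[3]],4)
    b=fit(m,r,*st[t]); print(t,f(b),*[(c,f(fit(m,{c:r[c]},*st[t])))for c in r])
    for c in CP: rows[c].append(draw(ims[c],c,m,*b[:3],k=4,w=33))
cv2.imwrite("pics/fit0.png",np.vstack([np.hstack(rows["top"]),np.hstack(rows["side"])]))
E
```

```text
tray_mid [ 0.4289 -0.3592  1.4723  0.0733  0.0394] ('top', array([ 0.4293, -0.3607,  1.453 ,  0.0622])) ('side', array([ 0.4284, -0.3584,  1.4912,  0.0336]))
base [ 0.5794 -0.1258 -0.2451  0.0952  0.041 ] ('top', array([ 0.5806, -0.1276, -0.2516,  0.0745])) ('side', array([ 0.5791, -0.1243, -0.2561,  0.0259]))
lid_mid [ 0.469   0.3707 -1.3065  0.059   0.101 ] ('top', array([ 0.4693,  0.3706, -1.2927,  0.0566])) ('side', array([ 0.4682,  0.3722, -1.3247,  0.0947]))
```

View pics/fit0.png

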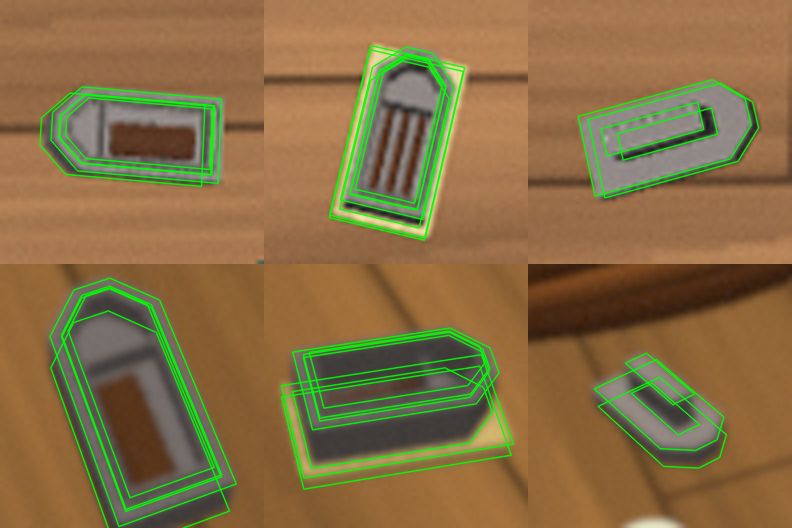

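```bash
cat >> h.py <<'E'
def quat(a,flip=False):
    """tool down, jaws across the part's y axis; part yaw a"""
    s=-1 if flip else 1
    x=s*np.array([-np.sin(a),np.cos(a),0]); z=np.array([0,0,-1.]); y=np.cross(z,x)
    return R.from_matrix(np.c_[x,y,z]).as_quat()
def st(msg=""):
    s=manip.read_state(); print(msg,round(s["time_s"],2),np.round(s["position"],4),"F",np.round(s["wrist_force"],1),"T",np.round(s["ft_torque"],2),"gap",round(s["finger_gap"],4)); return s
E
python3 - <<'E'
from h import *
for n,(x,y,a,z) in {"tray":(.4289,-.3595,1.472,.034),"trayup":(.4289,-.3595,1.472,.2),"base":(.58,-.126,-.25,.085),"baseup":(.58,-.126,-.25,.2),"lid":(.469,.3707,-1.306,.05),"lidup":(.469,.3707,-1.306,.25),"place":(.58,-.126,-.25,.15),"placeup":(.58,-.126,-.25,.25)}.items():
    for f in(0,1):
        q=manip.inverse_kinematics([x,y,z],quat(a,f)); print(n,f,None if q is None else np.round(q,2))
E
```

```text
tray 0 [-0.7   0.56  1.92 -0.    0.67  2.54]
tray 1 [-0.7   0.56  1.92 -0.    0.67 -0.6 ]
trayup 0 [-0.7   0.31  1.83 -0.    1.    2.54]
trayup 1 [-0.7   0.31  1.83 -0.    1.   -0.6 ]
base 0 [-0.22  0.51  1.83 -0.    0.8  -1.54]
base 1 [-0.22  0.51  1.83 -0.    0.8   1.6 ]
baseup 0 [-0.22  0.36  1.75 -0.    1.02 -1.54]
baseup 1 [-0.22  0.36  1.75 -0.    1.02  1.6 ]
lid 0 [ 0.67  0.57  1.83 -0.    0.74  0.4 ]
lid 1 [ 0.67  0.57  1.83 -0.    0.74 -2.74]
lidup 0 [ 0.67  0.32  1.7  -0.    1.12  0.4 ]
lidup 1 [ 0.67  0.32  1.7  -0.    1.12 -2.74]
place 0 [-0.22  0.42  1.79 -0.    0.93 -1.54]
place 1 [-0.22  0.42  1.79 -0.    0.93  1.6 ]
placeup 0 [-0.22  0.31  1.71 -0.    1.12 -1.54]
placeup 1 [-0.22  0.31  1.71 -0.    1.12  1.6 ]
```

```bash
python3 - <<'E'
from h import *
x,y,a=.4289,-.3595,1.472; q=quat(a,1)
manip.move_pose([x,y,.16],q); st("above")
manip.servo_line([x,y,.034],feed=.08); st("down")
rows=[]
for c in CP:
    im=manip.get_image(c)[:,:,::-1].copy(); rows.append(draw(im,c,"tray_mid",x,y,a,k=6,w=33))
cv2.imwrite("pics/pre1.png",np.hstack(rows))
E
```

```text
above 4.53 [ 0.4294 -0.3591  0.1601] F [-0.2  1.  -0. ] T [ 0.01 -0.    0.02] gap 0.0854
down 6.26 [ 0.4292 -0.3597  0.0345] F [-0.9 -0.3  1. ] T [-0.02  0.03 -0.02] gap 0.0855
```

View pics/pre1.png

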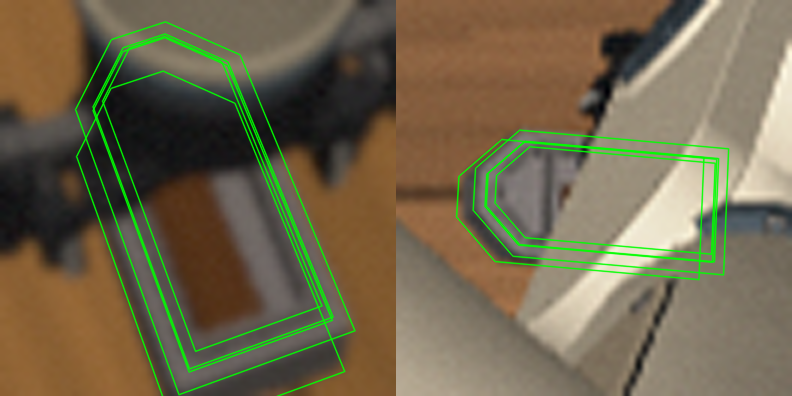

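```bash
python3 - <<'E'
from h import *
manip.command_gripper(.0); s=st("closed"); p=s["position"]
manip.servo_line([p[0],p[1],.06],feed=.05); st("lift")
s=manip.read_state(); p=s["position"]
manip.servo_line([p[0],p[1],.17],feed=.12); st("lift2")
manip.move_pose([.5795,-.126,.17],quat(-.25,1)); st("over")
manip.servo_line([.5795,-.126,.115],feed=.1); st("hover")
for c in CP:
    im=manip.get_image(c)[:,:,::-1].copy(); cv2.imwrite(f"pics/hov_{c}.png",im)
    v=draw(im,c,"tray_mid",.5795,-.126,-.25,.081,k=6,w=33)
    cv2.imwrite(f"pics/hovf_{c}.png",v)
cv2.imwrite("pics/hov.png",np.hstack([cv2.imread(f"pics/hovf_{c}.png") for c in CP]))
E
```

```text
closed 6.72 [ 0.429  -0.3596  0.0345] F [-1.5  1.5  5.2] T [0.16 0.09 0.01] gap 0.0593
lift 7.39 [ 0.429  -0.3596  0.0601] F [ 0.2 -0.8 -2.2] T [-0.01 -0.04 -0.05] gap 0.059
lift2 8.46 [ 0.4286 -0.3592  0.1692] F [ 0.8  1.1 -2.2] T [ 0.01 -0.03 -0.02] gap 0.0591
over 10.37 [ 0.5793 -0.1263  0.1698] F [-0.2 -0.5 -1.6] T [ 0.01 -0.01 -0.01] gap 0.0587
hover 11.07 [ 0.5798 -0.1261  0.1152] F [-0.5  0.4 -1.6] T [-0.04 -0.03  0.02] gap 0.059
```

View pics/hov.png

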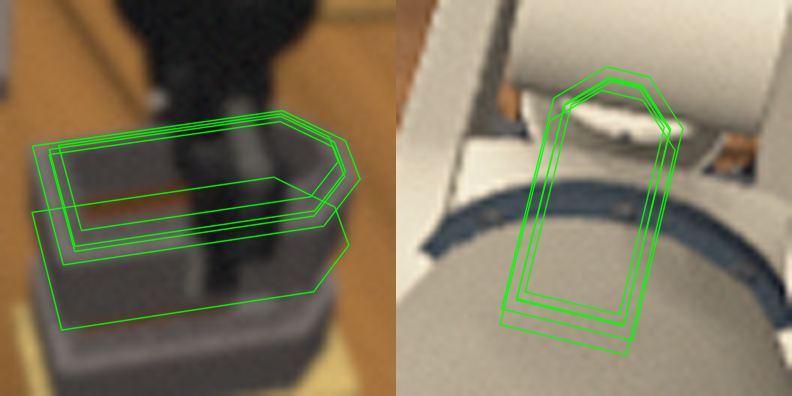

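```bash
python3 - <<'E'
from h import *
c="side"; im=manip.get_image(c)[:,:,::-1].copy()
vis=[]
R_={}
for t in("tray_mid","base"):
    ds=manip.silhouettes(t,c); print(t,[(round(d["confidence"],2),np.round(d["centre"]),d["region"].sum()) for d in ds])
    for d in ds:
        if np.hypot(*(d["centre"]-np.array([313,225])))<40 :
            R_.setdefault(t,d["region"])
o=im.copy()
for t,col in(("tray_mid",(0,255,0)),("base",(0,0,255))):
    if t in R_: o[R_[t]]=o[R_[t]]*.6+np.array(col)*.4
cr=lambda i:cv2.resize(i[150:280,250:380],None,fx=3,fy=3,interpolation=cv2.INTER_CUBIC)
cv2.imwrite("pics/hm.png",np.hstack([cr(im),cr(o)]))
import pickle; pickle.dump(R_,open("hov.pkl","wb"))
E
```

```text
tray_mid [(0.7, array([271., 413.]), np.int64(452)), (0.67, array([306., 214.]), np.int64(1101))]
base [(0.68, array([313., 238.]), np.int64(1213)), (0.31, array([245., 224.]), np.int64(287)), (0.28, array([307., 217.]), np.int64(1028))]
```

View pics/hm.png

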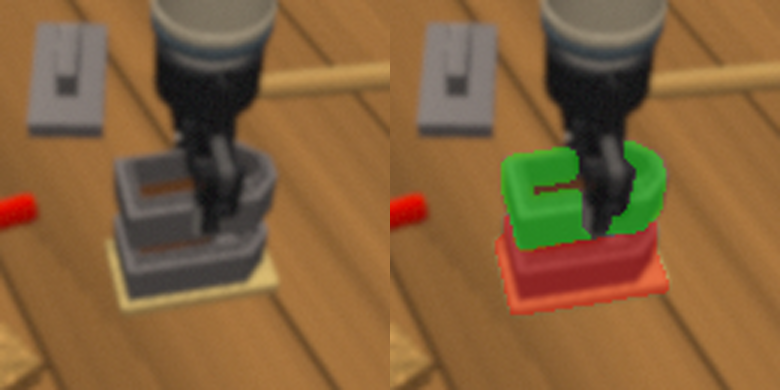

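```bash
cat >> h.py <<'E'
def fitm(model,reg,ign,c,x,y,a,z0):
    yy,xx=np.where(reg); b=(xx.min()-12,yy.min()-12,xx.max()+13,yy.max()+13)
    t=reg[b[1]:b[3],b[0]:b[2]].astype(float); w=~ign[b[1]:b[3],b[0]:b[2]]
    cost=lambda v:(np.abs(rast(model,v[0]*.01,v[1]*.01,v[2]*.1,c,b,z0)-t)*w).sum()/t.sum()
    v0=np.array([x*100,y*100,a*10])
    s=min((minimize(cost,v0,method="Nelder-Mead",options=dict(initial_simplex=v0+k*np.array([[0,0,0],[.6,0,0],[0,.6,0],[0,0,1.]]),xatol=.003,fatol=1e-4)) for k in(1,-1)),key=lambda s:s.fun)
    return np.round([s.x[0]*.01,s.x[1]*.01,s.x[2]*.1,s.fun],4)
E
python3 - <<'E'
from h import *
import pickle
r=pickle.load(open("hov.pkl","rb")); o=pickle.load(open("regs.pkl","rb"))
ign=np.zeros((420,560),bool); ign[:232,305:333]=1
ign2=ign.copy(); 
t=r["tray_mid"].copy(); t[ign]=0
t2=cv2.morphologyEx(t.astype(np.uint8),cv2.MORPH_CLOSE,np.ones((7,7)))>0
for z in(.079,.081,.083): print(z,fitm("tray_mid",t2,ign,"side",.5795,-.126,-.25,z))
none=np.zeros_like(ign); b=r["base"].copy(); ib=none.copy(); ib[:236,:]=1
print("base now(lower part)",fitm("basefoot",b,ib,"side",.5795,-.126,-.25,0))
print("base start",fitm("basefoot",fill(o["base"]["side"]),none,"side",.5795,-.126,-.25,0),fitm("base",fill(o["base"]["top"]),none,"top",.5795,-.126,-.25,0))
E
```

```text
0.079 [ 0.5797 -0.1222 -0.2451  0.0688]
0.081 [ 0.5789 -0.1237 -0.2434  0.0639]
0.083 [ 0.5779 -0.1252 -0.2443  0.0598]
base now(lower part) [ 0.5793 -0.1241 -0.2524  0.0174]
base start [ 0.5791 -0.1243 -0.2565  0.0259] [ 0.5755 -0.127  -0.2905  0.1558]
```

```bash
python3 - <<'E'
from h import *
X,Y=.5797,-.1262
manip.servo_line([X,Y,.098],feed=.06); st()
for z in(.095,.092,.090,.088,.0868):
    manip.servo_line([X,Y,z],feed=.02); s=st(z)
    if abs(s["wrist_force"][2]+1.6)>18 or np.hypot(*s["wrist_force"][:2])>15: print("stop");break
im=manip.get_image("side")[:,:,::-1]
cv2.imwrite("pics/place1.png",cv2.resize(im[150:280,240:400],None,fx=4,fy=4,interpolation=cv2.INTER_CUBIC))
E
```

```text
11.75 [ 0.5793 -0.1261  0.0973] F [ 0.1 -0.4 -1.1] T [-0.02 -0.04 -0.01] gap 0.0591
0.095 12.05 [ 0.5797 -0.1262  0.095 ] F [-0.2  0.4 -0.8] T [-0.02  0.01 -0.01] gap 0.0589
0.092 12.35 [ 0.5796 -0.1262  0.0919] F [ 0.4 -0.8 -2.2] T [-0.03 -0.05 -0.  ] gap 0.0593
0.09 12.6 [ 0.5796 -0.1262  0.0899] F [-0.2  0.1 -0.7] T [-0.03  0.03  0.02] gap 0.0589
0.088 12.85 [ 0.5796 -0.1262  0.0878] F [ 0.7  0.3 -1.6] T [-0.05 -0.07  0.01] gap 0.0592
0.0868 13.1 [ 0.5796 -0.1262  0.0867] F [ 0.1  0.4 -0.6] T [-0.02 -0.04  0.01] gap 0.0592
```

View pics/place1.png

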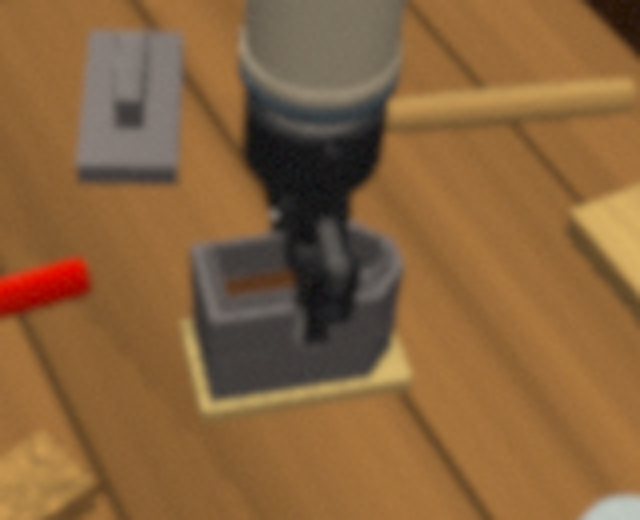

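It went in without resistance. I'll feel for the seat, then release and check.

```bash
python3 - <<'E'
from h import *
X,Y=.5797,-.1262
for z in(.0860,.0852,.0845):
    manip.servo_line([X,Y,z],feed=.02); s=st(z)
    if s["wrist_force"][2]>6: break
manip.command_gripper(.085); st("open")
manip.servo_line([X,Y,.2],feed=.15); st("up")
manip.move_pose([.469,.3707,.2],quat(-1.306)); st("over lid")
rows=[]
for c in CP:
    im=manip.get_image(c)[:,:,::-1].copy(); 
    cv2.imwrite(f"pics/rel_{c}.png",im)
    rows.append(draw(im,c,"tray_mid",.5797,-.1258,-.25,.052,k=6,w=33))
    if c=="side":
        rows.append(cv2.resize(im[190:256,280:346],(396,396),interpolation=cv2.INTER_CUBIC))
    d=near(manip.silhouettes("tray_mid",c),proj([[.5797,-.126,.07]],c)[0])
    if d is None: print("none",c)
    else:
        r=cv2.morphologyEx(d["region"].astype(np.uint8),cv2.MORPH_CLOSE,np.ones((3,3)))>0; r=fill(r)
        print(c,d["confidence"],r.sum(),fitm("tray_mid",r,np.zeros_like(r),c,.5797,-.126,-.25,.052))
cv2.imwrite("pics/rel.png",np.hstack(rows)[:, :].copy() if 0 else cv2.resize(np.hstack(rows),(798,266)))
E
```

```text
0.086 13.4 [ 0.5798 -0.1262  0.0865] F [-2.2  0.6  5.6] T [-0.07  0.41 -0.01] gap 0.0588
0.0852 13.65 [ 0.5798 -0.1262  0.0865] F [-5.6  1.7 15.1] T [0.06 0.83 0.03] gap 0.059
open 14.03 [ 0.5797 -0.1262  0.085 ] F [ 0.   0.1 -0.4] T [ 0.01 -0.   -0.05] gap 0.0853
up 14.95 [ 0.5791 -0.1261  0.1991] F [-0.6  0.5 -0.6] T [ 0.07  0.   -0.01] gap 0.0853
over lid 16.8 [0.4694 0.37   0.1999] F [-0.1 -0.5  0. ] T [-0.03 -0.03  0.02] gap 0.0849
side 0.94 1498 [ 0.5784 -0.1223 -0.2267  0.0413]
top 0.83 876 [ 0.5788 -0.1251 -0.2407  0.075 ]
```

View pics/rel.png

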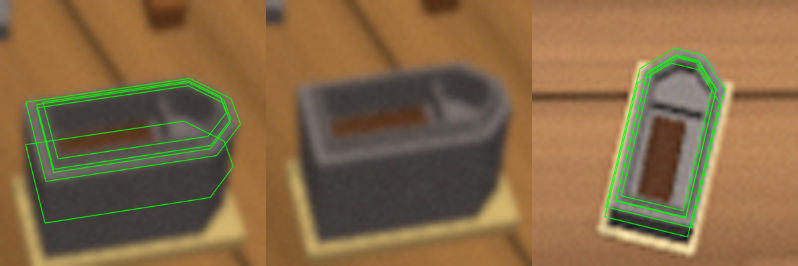

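View pics/rel_side.png

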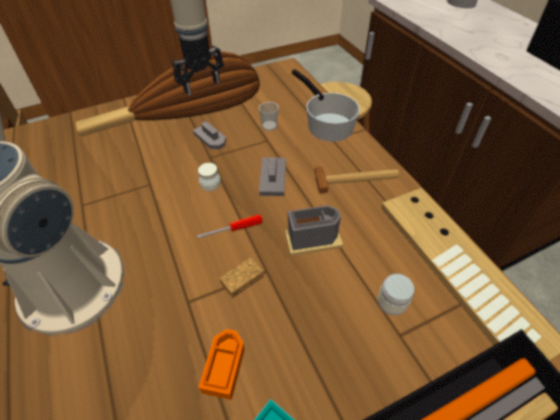

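```bash
python3 - <<'E'
from h import *
x,y,a=.469,.3707,-1.306
manip.command_gripper(.045)
manip.servo_line([x,y,.055],feed=.1); st("down")
rows=[]
for c in CP:
    im=manip.get_image(c)[:,:,::-1].copy(); rows.append(draw(im,c,"lid_mid",x,y,a,k=6,w=33))
cv2.imwrite("pics/pre2.png",np.hstack(rows))
E
```

```text
down 19.07 [0.4694 0.371  0.0556] F [0.3 0.2 0. ] T [0.03 0.01 0.02] gap 0.045
```

View pics/pre2.png

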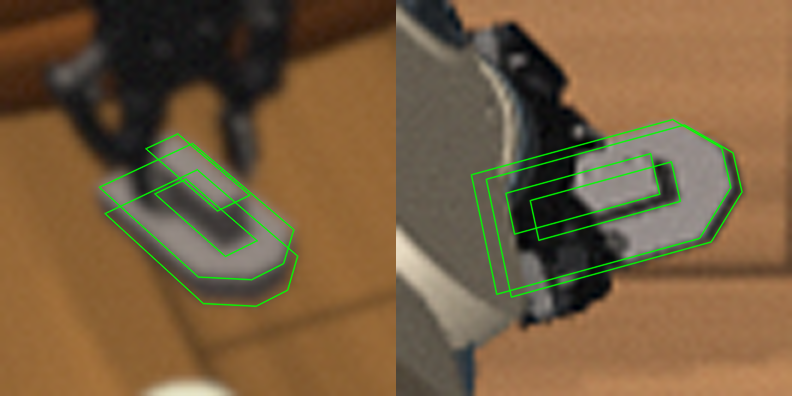

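```bash
python3 - <<'E'
from h import *
manip.command_gripper(0); s=st("closed"); p=s["position"]
manip.servo_line([p[0],p[1],.08],feed=.05); st("lift")
p=manip.read_state()["position"]
manip.servo_line([p[0],p[1],.24],feed=.15); st("lift2")
manip.move_pose([.5797,-.126,.24],quat(-.25)); st("over")
manip.servo_line([.5797,-.126,.185],feed=.1); st("hover")
c="side"; im=manip.get_image(c)[:,:,::-1].copy(); cv2.imwrite("pics/lh_side.png",im)
o=im.copy(); import pickle; out={}
for t,col in(("lid_mid",(0,255,0)),("tray_mid",(0,0,255))):
    ds=manip.silhouettes(t,c); print(t,[(round(d["confidence"],2),np.round(d["centre"]),d["region"].sum()) for d in ds])
    d=near(ds,(313,205),40)
    if d: out[t]=d["region"]; o[d["region"]]=o[d["region"]]*.6+np.array(col)*.4
pickle.dump(out,open("lh.pkl","wb"))
v=draw(im,c,"lid_mid",.5797,-.126,-.25,.185-.0556,k=6,w=45,ctr=(313,205)); 
cr=lambda i:cv2.resize(i[130:260,250:380],None,fx=3,fy=3,interpolation=cv2.INTER_CUBIC)
cv2.imwrite("pics/lh.png",np.hstack([cv2.resize(v,(390,390)),cr(o)]))
E
```

```text
closed 19.52 [0.4693 0.3709 0.0555] F [-1.  -1.1  6.2] T [-0.09  0.15  0.05] gap 0.0186
lift 20.18 [0.4692 0.3709 0.0801] F [ 0.2 -0.1 -0.4] T [-0.02  0.04  0.01] gap 0.0187
lift2 21.39 [0.4688 0.3705 0.239 ] F [-0.2 -0.3 -1.3] T [0.02 0.04 0.  ] gap 0.0189
over 23.24 [ 0.5798 -0.1254  0.2398] F [ 0.5  0.8 -2. ] T [ 0.   -0.01  0.01] gap 0.0185
hover 23.94 [ 0.58   -0.1259  0.1853] F [ 0.5  1.2 -1. ] T [-0.    0.02  0.05] gap 0.0187
lid_mid [(0.93, array([314., 203.]), np.int64(1111)), (0.27, array([363., 178.]), np.int64(598))]
tray_mid [(0.69, array([224., 365.]), np.int64(2164)), (0.62, array([314., 226.]), np.int64(1015)), (0.61, array([272., 415.]), np.int64(458))]
```

View pics/lh.png

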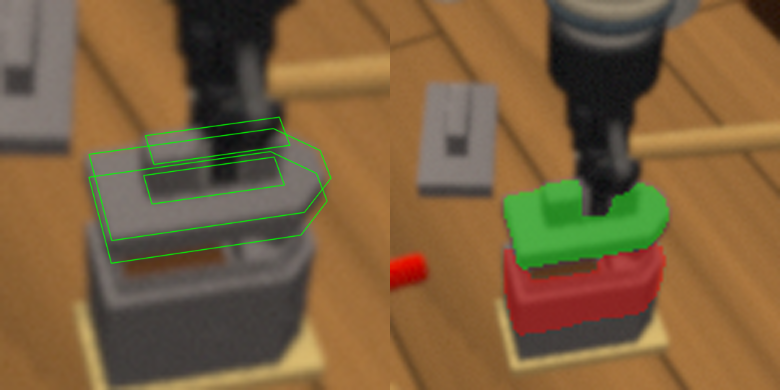

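```bash
python3 - <<'E'
from h import *
import pickle
r=pickle.load(open("lh.pkl","rb"))
ign=np.zeros((420,560),bool); ign[:202,305:336]=1; ign[:192]=1   # gripper and bar
l=r["lid_mid"]
MODEL["plate"]=MODEL["lid_mid"][:1]
i2=np.zeros_like(ign); i2[:202,305:336]=1
for z in(.127,.1295,.132): print("lid",z,fitm("lid_mid",l,i2,"side",.5797,-.126,-.25,z))
# stack (tray on base) silhouette: compare fit of tray after release, same camera
MODEL["stack"]=[np.vstack([lay(outl(),.012),lay(outl(),.092)])]+MODEL["foot"]
im=cv2.imread("pics/rel_side.png")
c="side"
# edges: overlay stack at two candidates & lid at fit
for n,(x,y,a) in {"A":(.5793,-.1241,-.2524),"B":(.5784,-.1223,-.2267)}.items():
    MODEL["traystk"]=MODEL["stack"][:1]+[MODEL["tray_mid"][1]+[0,0,.052]]+MODEL["foot"]
    cv2.imwrite(f"pics/s{n}.png",draw(im,c,"traystk",x,y,a,k=6,w=33,ctr=(313,228)))
cv2.imwrite("pics/sAB.png",np.hstack([cv2.imread(f"pics/s{n}.png") for n in"AB"]))
E
```

```text
lid 0.127 [ 0.5806 -0.1204 -0.2263  0.038 ]
lid 0.1295 [ 0.5795 -0.122  -0.2227  0.0416]
lid 0.132 [ 0.5787 -0.1239 -0.2188  0.0454]
```

View pics/sAB.png

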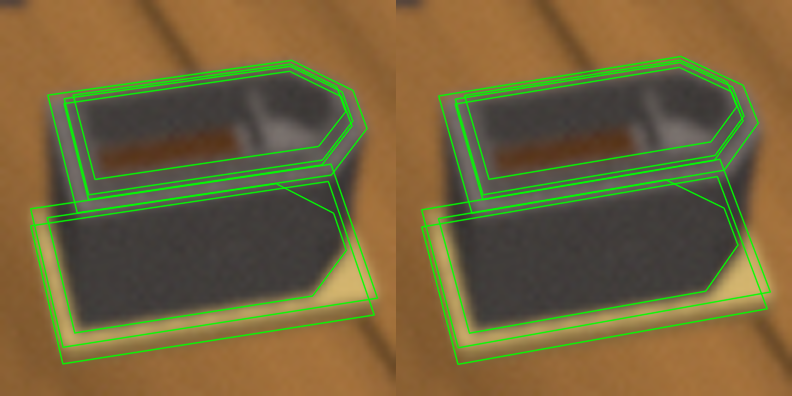

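```bash
python3 - <<'E'
from h import *
X,Y=.5793,-.1261
manip.servo_line([X,Y,.160],feed=.06); st()
for z in(.156,.154,.152,.150,.1485,.1475,.1468,.146):
    manip.servo_line([X,Y,z],feed=.02); s=st(z); F=s["wrist_force"]
    if F[2]>5 or np.hypot(*F[:2])>6: print("stop");break
im=manip.get_image("side")[:,:,::-1]
cv2.imwrite("pics/place2.png",cv2.resize(im[140:270,240:400],None,fx=4,fy=4,interpolation=cv2.INTER_CUBIC))
E
```

```text
24.66 [ 0.5791 -0.1261  0.1596] F [-0.1 -0.7 -0.5] T [ 0.02  0.04 -0.03] gap 0.0182
0.156 25.01 [ 0.5793 -0.1261  0.156 ] F [ 0.4 -0.  -0.5] T [ 0.01 -0.02  0.04] gap 0.0186
0.154 25.26 [ 0.5792 -0.1261  0.1539] F [-0.3  0.2 -1.6] T [ 0.02 -0.01 -0.02] gap 0.0185
0.152 25.51 [ 0.5792 -0.1261  0.1519] F [ 1.2 -0.2 -1. ] T [ 0.06  0.03 -0.01] gap 0.0188
0.15 25.76 [ 0.5793 -0.1261  0.1499] F [ 0.6  0.1 -0.6] T [ 0.02 -0.   -0.  ] gap 0.0185
0.1485 26.01 [ 0.5793 -0.1261  0.1484] F [ 0.4  0.2 -1.3] T [ 0.   -0.04 -0.08] gap 0.0187
0.1475 26.26 [ 0.5794 -0.1261  0.1476] F [ 1.1 -0.  -0.4] T [-0.02 -0.1   0.07] gap 0.0183
0.1468 26.51 [ 0.5794 -0.1261  0.1475] F [-1.9  1.2  6.6] T [ 0.06  0.37 -0.04] gap 0.0188
stop
```

View pics/place2.png

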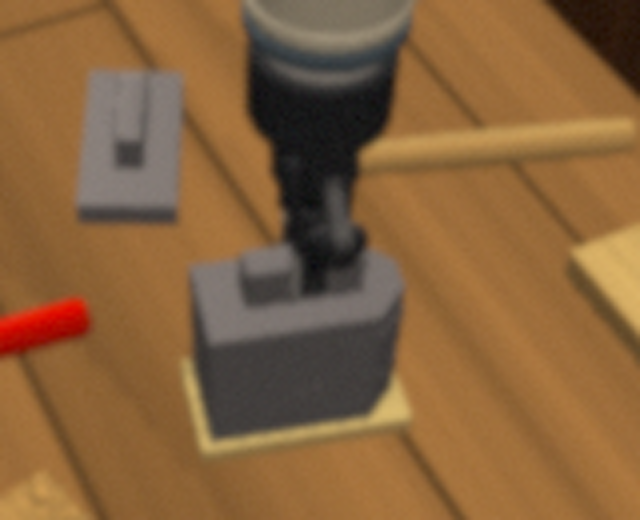

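The lid met its seat at TCP 0.1475, exactly the predicted home height. Next I'll release, back off and check.

```bash
python3 - <<'E'
from h import *
X,Y=.5794,-.1261
manip.command_gripper(.05); st("open")
manip.servo_line([X,Y,.28],feed=.15); st("up")
manip.move_pose([.35,.30,.30],quat(-.25)); manip.pause(.5); st("clear")
rows=[]
for c in CP:
    im=manip.get_image(c)[:,:,::-1].copy(); cv2.imwrite(f"pics/end_{c}.png",im)
    p=np.round(proj([[.58,-.126,.08]],c)[0]).astype(int); w=33
    rows.append(cv2.resize(im[p[1]-w:p[1]+w,p[0]-w:p[0]+w],(396,396),interpolation=cv2.INTER_CUBIC))
    for z in(.092,):
        d=near(manip.silhouettes("lid_mid",c),p,30)
        if d: print(c,fitm("lid_mid",d["region"],np.zeros((420,560),bool),c,.5797,-.126,-.25,z))
    for t in("base","tray_mid"): print(c,t,[(round(d["confidence"],2),np.round(d["centre"])) for d in manip.spot_in(t,c)])
cv2.imwrite("pics/end.png",np.hstack(rows))
E
```

```text
open 26.97 [ 0.5792 -0.1261  0.1467] F [-0.7 -0.4 -0.1] T [-0.04  0.02 -0.02] gap 0.0499
up 28.01 [ 0.5789 -0.126   0.279 ] F [ 0.1  1.2 -0.1] T [0.01 0.01 0.05] gap 0.0503
clear 30.27 [0.3501 0.2999 0.3   ] F [0.7 0.3 0.4] T [-0.06  0.02  0.01] gap 0.0495
side [ 0.577  -0.1241 -0.2248  0.0501]
side base [(0.75, array([311., 240.]))]
side tray_mid [(0.85, array([274., 410.])), (0.78, array([222., 366.])), (0.62, array([310., 230.]))]
top [ 0.5799 -0.1281 -0.2578  0.0496]
top base [(0.63, array([300., 211.]))]
top tray_mid [(0.68, array([378., 295.])), (0.66, array([436., 277.])), (0.56, array([294., 208.]))]
```

View pics/end.png

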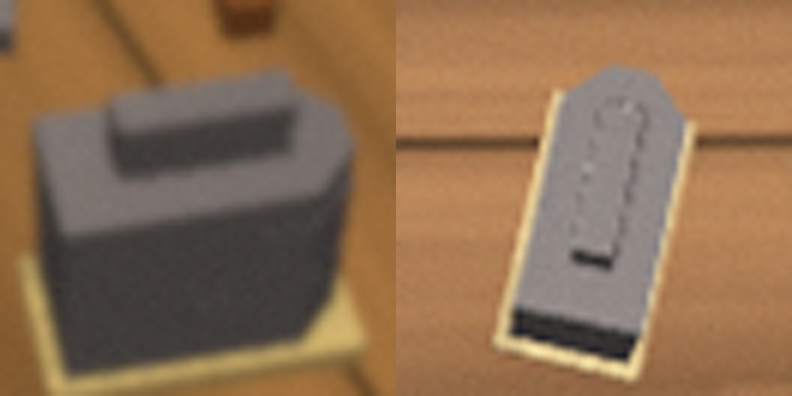

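View pics/end_top.png

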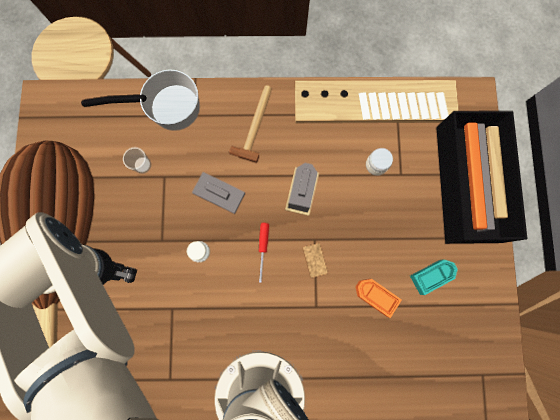

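The case is closed: the walls are flush, the cut corners line up in both views, and nothing else has moved.

```bash
python3 - <<'E'
from h import *
manip.sign_off(); st()
E
```

```text
the job is handed in; nothing more can be done
the job is handed in; nothing more can be done
```

I set the grey tray on the base and the cut-corner lid on the tray, and handed the job in at about 31 s of the 64 s allowed. No verdict is reported, so the result rests on these checks:

- **Seating:** both parts went on without resistance. They met their seats at TCP heights of 0.0865 m (tray) and 0.1475 m (lid), the heights predicted for fully home.
- **Final pictures:** the walls are flush, the cut corners line up in both views, and nothing else on the bench has visibly moved. The blank was inside the tray in the last picture before the lid went on, and the gripper stands clear.
- **Disagreement:** the two cameras' fits of the final lid pose differ by about 3 mm in x, 4 mm in y and 0.03 rad. The first base fits showed a similar 3 mm difference in y, so I put this down to calibration and mask error. It means the pictures alone do not confirm the 4 mm tolerance; the seating heights and the 1.5 mm play do.

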